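# Gauge a turned sample with the thumbwheel

### The job

Stand the slotted steel sample upright on the bed of the bench gauge, between the fixed anvil and the sprung tip of the jaw, and let go of it. Then roll the gauge's recessed thumbwheel with a fingertip until the jaw has come up and the sample is held lightly between anvil and tip, with the tip partly pressed in. Never press the wheel or squeeze the sample with more than about 12 N, do not push the jaw itself, and leave the bushing and the gear where they lie.

Things in the scene. Friction and masses are not known exactly. Their poses are not given: they have to be found in the camera images.
- sample: Turned bare-steel sample: upright cylinder with four milled slots in its top and a cross hole, 37 mm tall, 260 g (+-20 %). Foot flange 48 mm across, body above it 43 mm across, tapering a little upward. Grip it from above with the pads on its upper 20 mm. Origin: centre of its underside; z up along its axis.
- gauge: Bare-metal bench gauge fixed to the worktop, 210 mm long (x), 80 wide (y). Origin: centre of its underside. Its bed is at z = 10 mm. From -x to +x: anvil (face at x = -80 mm); nest, x = -80 to about -14, between low fences (inner faces y = +-27, tops z = 14); sprung head with the jaw and the thumbwheel's grey housing, x = 25 to 95, 44 wide, top z = 44.
- seat (a point): Point on the gauge's bed where the sample's underside is well set down: centred between the fences, 29 mm from the anvil's face, so that the flange stands 5 mm short of the anvil; the jaw then pushes it up to the anvil. Axes as the gauge's.
- anvil: Fixed dark steel anvil block of the gauge, 20 x 34 x 18 mm. Origin: centre of its underside on the bed; axes as the gauge's. Its flat measuring face is 10 mm from the origin towards +x.
- jaw: Aluminium sliding jaw block, 20 x 34 x 18 mm. Origin: on the bed under its middle; axes as the gauge's. In the gauge's frame it is at x = +6 mm fully open and slides at most 22.5 mm towards -x to close; it starts 0 to 6 mm closed. It meets a sample that touches the anvil when 18 mm closed. The thumbwheel drives it by a stiff gear: it stays where it is left.
- tip: Sprung steel contact pin in the jaw's front, 8 mm diameter along the gauge's x, axis 16 mm above the worktop. Origin: centre of its flat front face, 20 mm from the jaw's origin towards -x, which meets the sample's flange. It starts to yield at 3 N and takes 1.5 N per mm, 3 mm at most (7.5 N), then it is solid. About 0.5 to 2.5 mm pressed in is a good hold.
- thumbwheel: Knurled steel wheel, 36 mm diameter, 13 wide, in a slot in the top of the grey housing; the top 6 mm of its rim stands out. Origin: its centre; axle along the gauge's y; the frame turns with it. Its head rocks on springs: the wheel starts to sink at 3 N, 7 N per mm, 2.4 mm at most. A fingertip pressed on it with 6 to 10 N and moved along the gauge's x turns it by friction.
- wheel_top (a point): Highest point of the thumbwheel's rim when not pressed, 6 mm above the housing; axes as the gauge's. Moving the rim here towards -x (to the anvil) closes the jaw by 1 mm per 3 mm of rim. Several strokes are needed, lifted off between them. Drag felt at the rim is about 2 N; it rises by about 1 N when the tip meets a sample backed by the anvil, 0.5 N per further mm of jaw, then steeply.
- bushing: Bystander: flanged bronze bushing, about 32 mm across and 24 mm tall, loose on the worktop. Origin: centre of its underside.
- gear: Bystander: small steel spur gear, 33 mm across and 16 mm tall, loose on the worktop. Origin: centre of its underside.
Things that resemble listed ones, but are neither listed nor needed, are in the scene too. What is meant by the sample is not green or turquoise, and is the smaller of those in its own colour.

How it is judged (in metres and radians):
On the way:
1. the sample stands upright in the nest, let go, and the jaw does not press it yet (x of sample in the frame of gauge between -0.06 and -0.036 m and y of sample in the frame of gauge between -0.006 and 0.006 m and z of sample in the frame of gauge between 0.008 and 0.013 m and angle between sample's own z axis and vertical below 0.06 rad and contact force between the fingers and sample below 0.1 N and contact force between sample and tip below 1 N), for 0.2 s.
At the end, for the whole second after the job is handed in: The sample stands upright on the gauge's bed (within 6 mm of the gauge's middle line, tilt under 0.06 rad), at rest against the anvil (pressed on it with over 1.5 N), and is held by the tip with 2.5 to 12 N; nothing of the robot touches it (x of sample in the frame of gauge between -0.06 and -0.052 m and y of sample in the frame of gauge between -0.006 and 0.006 m and z of sample in the frame of gauge between 0.008 and 0.013 m and angle between sample's own z axis and vertical below 0.06 rad and contact force between sample and anvil above 1.5 N and contact force between sample and tip between 2.5 and 12 N and contact force between the arm and sample below 0.1 N and linear speed of sample below 0.01 m/s).
It fails at once if the thumbwheel is pressed with more than 15 N (contact force between anything else and thumbwheel above 15 N).
It fails at once if the tip squeezes the sample with more than 15 N (contact force between sample and tip above 15 N).
It fails at once if the robot pushes the jaw itself (over 4 N) (contact force between any of the arm, the fingers and jaw above 4 N).
It fails at once if the bushing or the gear is moved by more than 20 mm (distance of any of bushing, gear from where it was at the start of the episode above 0.02 m).
It also fails if it takes over 72 s, if anything falls off the work surface, if the arm or the gripper's body presses on something with over 40 N, if the wrist force passes 120 N, or if a joint passes its speed limit or range.

### The arm

A 6-joint arm with a two-finger parallel gripper is mounted at the origin on a cart in front of the work surface, level with it; the furniture and walls round the work are solid. World frame = base frame: x ahead of the robot, y to its left, z up, the work surface at z = 0. Lengths are in mm, angles in rad, forces in N, time in s.
With the tool pointing down it reaches from about 300 to 775 mm from the base axis. Payload 14.6 kg.
Tool frame: the origin (TCP) lies on the centre line of the jaws, within the pads' length; the fingertips stand 19 mm ahead of it and the grasp point (between the pads) is the TCP (bot.tip_reach is the distance from the TCP to the fingertips, in mm); y points along the fingers, x is the direction in which the jaws open and shut, and the axes are right-handed (so a half turn about y gives the same grasp; the last joint's range is limited). The gripper opens to 85 mm and grips with 20 to 120 N. Pads are 22 mm wide; open, the fingers measure 114 mm over their backs; the gripper's body (76 mm by 85 mm) begins 54 mm behind the grasp point. The pads swing forward as they close: fully open they stand 13 mm farther back than shut.
Start: joints at [1.141, 0.3, 1.521, -0, 1.321, -0.067], TCP at [195.188, 514.19, 250.281] pointing down, gripper open.
Joint ranges: [-3.03, 3.03], [-0.79, 2.21], [0.23, 2.52], [-1.04, 4.18], [0, 3.07], [-2.55, 2.55]. Speed limits (rad/s): [2.22, 2.22, 2.57, 3.14, 3.14, 3.14].

### API

Orientations are given as a unit quaternion [w, x, y, z].
In Python, from rig import bot gives the robot as it stands. Calls block until the motion is done:
- bot.move_to(position, orientation): joint-space move of the TCP to a pose.
- bot.servo_line(position, attitude=None, speed=150, until_force=None): straight line of the TCP; attitude=None keeps the orientation; speed is the mean speed in mm/s. With until_force (N) it stops when the force on the tool has changed by that much, and returns True; else False.
- bot.move_joints(angles): joint-space move.
- bot.move_gripper(opening, grip_force=None): finger opening in mm; grip_force is the grip in N (None keeps the last); returns when the fingers have stopped.
- bot.dwell(seconds).
- bot.ik(position, orientation): joint angles nearest the present ones, or None.
- bot.read_state(): the state.
- bot.read_camera(name): name is "scene" or "side" or "wrist"; returns a dict with "image" (420x560x3 uint8, blue, green, red), "depth" (420x560 float32, mm along the optical axis (not along the pixel's ray), 0 where there is no reading), "fovy" (degrees; the focal length in pixels is half the picture's height over the tangent of half this angle, whatever the lens; pixels are square), "cx", "cy" (the principal point, pixels), "eye" and "attitude" of the camera in the world; the wrist camera has in their place "mount" (4x4, takes a point from camera to tool coordinates, whose origin is the TCP and whose axes are the tool frame's). Camera axes: x right, y down, z forward; pixel columns grow to the right and rows downward; lengths in mm; the calibration is good to about 2 mm. A picture is of the moment at which its call begins: read the wrist's pose just before it.
A pose or a line that the arm cannot do raises bot.MotionError and nothing moves.
- bot.finish_job(): hands the job in, once; it reports no verdict.
The state is a dict: "clock": time; "joint_positions": joint angles; "qvel": joint speeds; "effort": joint torques, N m; "ee_pos": TCP position; "tool_rot": TCP orientation; "ft_force": force on the tool from outside, world axes, zero at the start; "moment": the same for the moment, N m; "grip_width": finger opening in mm.
Only numpy, scipy, OpenCV 4.12 (cv2) and the standard library are available. Lean on these libraries where they do the work, as an engineer would, in place of code of your own. Each camera call takes 0.05 s, during which the arm holds its last target.

## Working session

There is one attempt and no reset: what is moved stays moved. The work goes in short steps, each a Python script; the robot and the scene stay as the last script left them, time stands still between calls to the robot, and variables do not carry over. Pictures are saved under pics/ and viewed, and the job is handed in when it is done.

```bash
ls; mkdir -p pics; python3 - <<'E'
from rig import bot
import cv2
s=bot.read_state(); print(s)
for n in ("scene","side"):
    c=bot.read_camera(n)
    cv2.imwrite(f"pics/{n}0.png",c["image"])
    print(n,{k:v for k,v in c.items() if k not in("image","depth")})
E
```

```text
pics
{'clock': 0.0, 'joint_positions': array([ 1.14141479e+00,  3.00483942e-01,  1.52163513e+00,  3.54685557e-07,
        1.32067946e+00, -6.65987142e-02]), 'qvel': array([-0.00026083, -0.00043401,  0.00013771, -0.00027365, -0.0002752 ,
        0.00012609]), 'effort': array([ 1.06026914e-04, -5.43499875e+01, -3.61786115e+01, -7.29176190e-05,
        4.01650541e-03, -9.22365587e-06]), 'ee_pos': array([195.08996948, 513.99482171, 249.69138868]), 'tool_rot': array([-0.58177775,  0.58221404,  0.40123125, -0.40196386]), 'ft_force': array([ 0.6572633 , -0.04915672,  0.8156148 ]), 'moment': array([-0.05314754,  0.00286983, -0.0107072 ]), 'grip_width': 85.13313762818287}
scene {'fovy': 57.767394533939736, 'cx': 278.08890756551835, 'cy': 220.67700062815896, 'eye': array([ 137.32839519, -952.79886886,  401.69702372]), 'attitude': array([-0.53147754,  0.81618231, -0.18742946,  0.12746865])}
side {'fovy': 57.945243837491624, 'cx': 282.38226994985274, 'cy': 211.3923125864571, 'eye': array([  402.22008451, -1124.50212164,   626.73214067]), 'attitude': array([-0.47619278,  0.87716988, -0.05781075,  0.02171083])}
```

View pics/scene0.png

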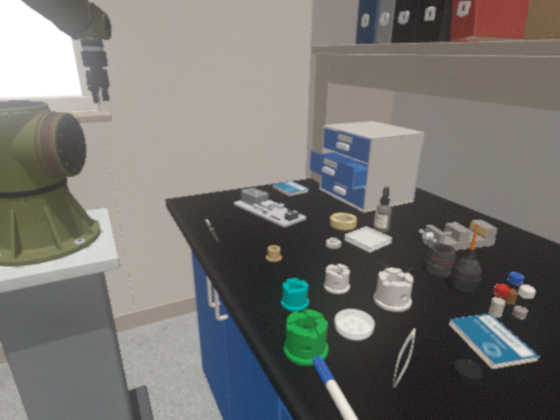

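View pics/side0.png

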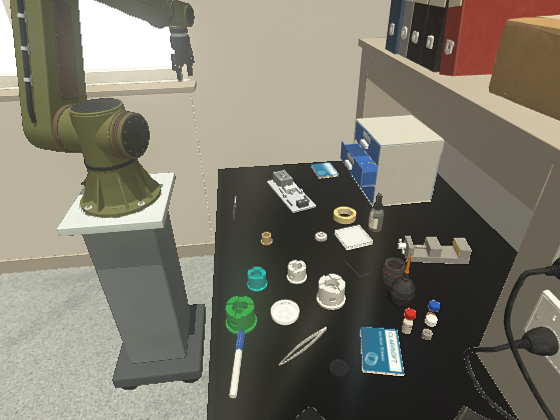

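```bash
cat > h.py <<'E'
import numpy as np, cv2
from scipy.spatial.transform import Rotation as R
def rot(q): return R.from_quat([q[1],q[2],q[3],q[0]]).as_matrix()
def f(c): return c["image"].shape[0]/2/np.tan(np.radians(c["fovy"])/2)
def pose(c,st=None):
    if "eye" in c: return rot(c["attitude"]),np.array(c["eye"])
    T=np.array(st["ee_pos"]); Q=rot(st["tool_rot"]); M=c["mount"]
    return Q@M[:3,:3], Q@M[:3,3]+T
def ray(c,u,v,st=None):
    Rm,e=pose(c,st); d=np.array([(u-c["cx"])/f(c),(v-c["cy"])/f(c),1]); return e,Rm@d
def at_z(c,u,v,z,st=None):
    e,d=ray(c,u,v,st); return e+d*(z-e[2])/d[2]
def at_d(c,u,v,st=None,w=1):
    dd=c["depth"][int(v)-w:int(v)+w+1,int(u)-w:int(u)+w+1]; dd=np.median(dd[dd>0]) if (dd>0).any() else np.nan
    e,d=ray(c,u,v,st); return e+d*dd
def proj(c,p,st=None):
    Rm,e=pose(c,st); q=Rm.T@(np.array(p)-e); return q[0]/q[2]*f(c)+c["cx"],q[1]/q[2]*f(c)+c["cy"]
def cloud(c,st=None):
    Rm,e=pose(c,st); h,w=c["depth"].shape; v,u=np.mgrid[:h,:w]; d=c["depth"]
    P=np.stack([(u-c["cx"])/f(c)*d,(v-c["cy"])/f(c)*d,d],-1)@Rm.T+e; P[d==0]=np.nan; return P
def crop(im,u0,v0,u1,v1,s,name): cv2.imwrite(name,cv2.resize(im[v0:v1,u0:u1],None,fx=s,fy=s,interpolation=cv2.INTER_CUBIC))
E
python3 - <<'E'
from rig import bot
from h import *
c=bot.read_camera("side")
crop(c["image"],220,160,350,320,4,"pics/s1.png".replace("s1","s1")); crop(c["image"],380,220,500,280,6,"pics/s2.png")
for n,u,v in [("smallwhite",297,263),("bigwhite",331,282),("teal",257,271),("green",240,303),("gaugeA",291,193),("gaugeA tl",272,181),("gaugeA br",312,208),("gaugeB",433,247),("bush",266,238),("ringlet",321,237),("gold",345,214)]:
    print(n,at_d(c,u,v).round(1))
E
```

```text
smallwhite [ 510.8 -444.2   31.6]
bigwhite [ 575.  -521.5   34.7]
teal [ 414.6 -456.7   29.7]
green [ 372.9 -561.6   40.3]
gaugeA [547.6 -83.9  12.7]
gaugeA tl [495.9  12.2   9. ]
gaugeA br [ 600.7 -165.1    1.9]
gaugeB [ 845.7 -446.1   43.4]
bush [ 447.  -320.7   20.5]
ringlet [ 595.2 -322.9    9.4]
gold [ 6.922e+02 -2.096e+02  1.000e-01]
```

View pics/s1.png

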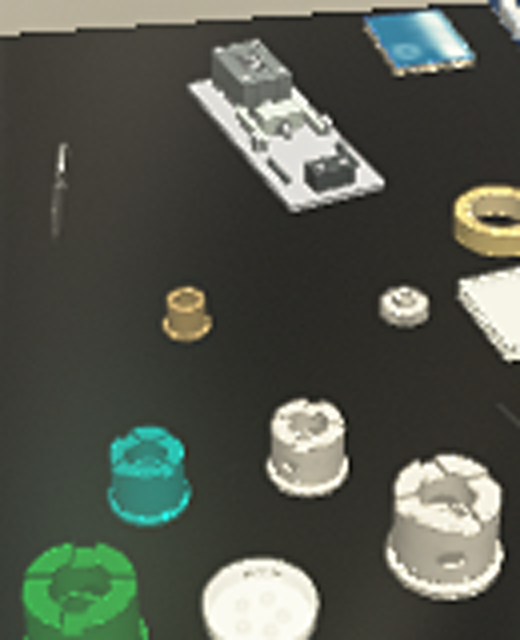

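View pics/s2.png

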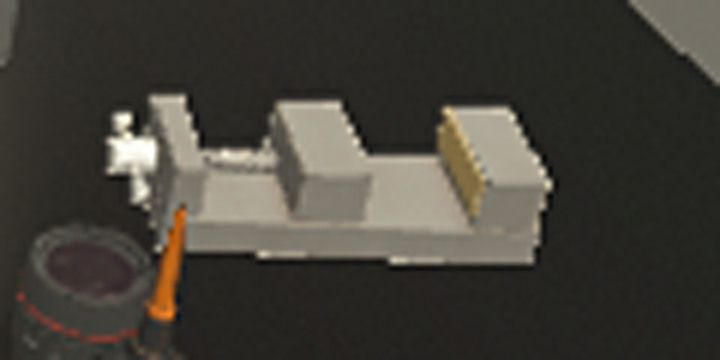

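```bash
cat >> h.py <<'E'
def down(a):
    "tool y down, tool x (jaw direction) at yaw a (rad)"
    x=np.array([np.cos(a),np.sin(a),0]); y=np.array([0,0,-1.]); M=np.stack([x,y,np.cross(x,y)],1)
    q=R.from_matrix(M).as_quat(); return np.array([q[3],*q[:3]])
E
python3 - <<'E'
from rig import bot
from h import *
st=bot.read_state(); print(rot(st["tool_rot"]).round(2), bot.tip_reach)
for a in (29,209):
  for p in ([535,-100,300],[510,-444,250],[560,-110,60]):
    print(a,p,bot.ik(p,down(np.radians(a))))
c=bot.read_camera("wrist"); print(c["mount"].round(3),c["fovy"])
E
```

```text
[[ 0.35 -0.   -0.93]
 [ 0.93 -0.    0.35]
 [-0.   -1.    0.  ]] 19.0
29 [535, -100, 300] [-2.52080987e-01  2.53438427e-01  1.46446010e+00 -4.44089210e-16
  1.42369412e+00 -7.58226470e-01]
29 [510, -444, 250] [-7.70478911e-01  5.91526668e-01  1.10689395e+00 -4.44089210e-16
  1.44317204e+00 -1.27662439e+00]
29 [560, -110, 60] [-2.58134809e-01  5.69113861e-01  1.62002770e+00 -4.44089210e-16
  9.52451098e-01 -7.64280292e-01]
209 [535, -100, 300] [-2.52080987e-01  2.53438427e-01  1.46446010e+00 -4.44089210e-16
  1.42369412e+00  2.38336618e+00]
209 [510, -444, 250] [-7.70478911e-01  5.91526668e-01  1.10689395e+00 -4.44089210e-16
  1.44317204e+00  1.86496826e+00]
209 [560, -110, 60] [-2.58134809e-01  5.69113861e-01  1.62002770e+00 -4.44089210e-16
  9.52451098e-01  2.37731236e+00]
[[ 1.00000e+00  0.00000e+00 -0.00000e+00 -1.63100e+00]
 [ 1.00000e-03 -3.16000e-01  9.49000e-01 -1.23799e+02]
 [ 0.00000e+00 -9.49000e-01 -3.16000e-01  8.09320e+01]
 [ 0.00000e+00  0.00000e+00  0.00000e+00  1.00000e+00]] 70.4289470859011
```

```bash
python3 - <<'E'
from rig import bot
from h import *
import pickle
q=down(np.radians(29))
bot.move_to([575,-125,180],q); bot.dwell(0.3)
st=bot.read_state(); c=bot.read_camera("wrist"); cv2.imwrite("pics/w1.png",c["image"]); pickle.dump((st,c),open("w1.pkl","wb"))
print(st["clock"],st["ee_pos"],st["ft_force"])
E
```

```text
3.1417 [ 575.03854057 -124.78037087  180.00306714] [-0.13969171  0.31932951  0.32203305]
```

View pics/w1.png

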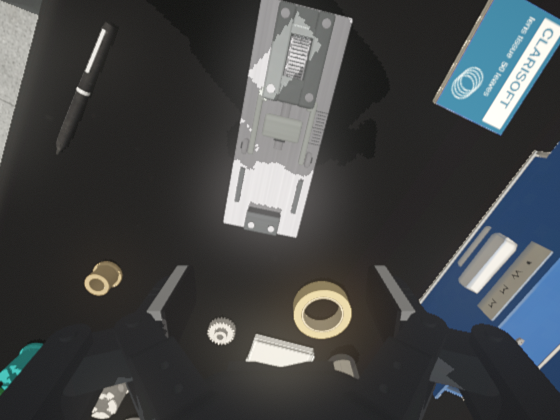

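```bash
python3 - <<'E'
from h import *
import pickle
st,c=pickle.load(open("w1.pkl","rb"))
crop(c["image"],215,0,365,125,5,"pics/w1a.png"); crop(c["image"],215,110,335,245,4,"pics/w1b.png")
E
```

```text
(no output)
```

View pics/w1a.png

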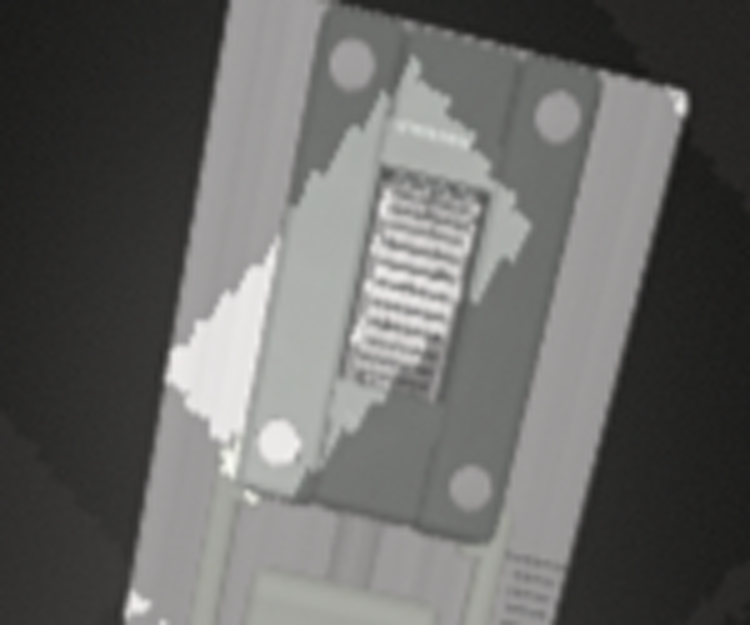

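View pics/w1b.png

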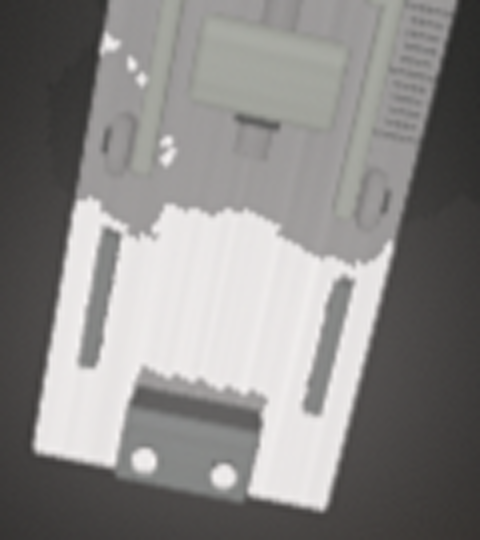

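```bash
python3 - <<'E'
from h import *
import pickle
st,c=pickle.load(open("w1.pkl","rb"))
A=lambda x,y:(215+x/5,y/5); B=lambda x,y:(215+x/4,110+y/4)
P={}
for n,p,z in [("bl",B(35,452),10),("br",B(326,511),10),("tr",A(687,94),10),("Ltop",A(228,0),10),
 ("anvil fl",B(137,392),28),("anvil fr",B(262,418),28),("anvil bl",B(115,475),28),("anvil br",B(244,501),28),
 ("jaw a",B(203,15),28),("jaw b",B(345,52),28),("jaw c",B(190,97),28),("jaw d",B(330,130),28),
 ("hous bl",A(240,487),44),("hous br",A(490,545),44),("hous tr",A(600,72),44),("hous tl",A(325,8),44),
 ("wheel l",A(362,285),50),("wheel r",A(460,300),50),("wheel top",A(436,183),47),("wheel bot",A(397,392),47)]:
    P[n]=at_z(c,*p,z,st); print(n,np.round(p,1),P[n].round(1),"depth:",at_d(c,*p,st,1).round(1))
x=lambda a,b:(P[a]-P[b])
print(np.linalg.norm(x("br","bl")),np.linalg.norm(x("tr","br")))
for a,b,o in [("br","bl",90),("tr","br",0),("anvil fr","anvil fl",90),("hous br","hous bl",90),("hous tr","hous br",0),("hous tl","hous bl",0),("hous tr","hous tl",90),("Ltop","bl",0)]:
    d=x(a,b); print(a,b,np.linalg.norm(d).round(1),np.degrees(np.arctan2(d[1],d[0])).round(2))
# plane heights
C=cloud(c,st)
print("bed z",np.nanmedian(C[190:200,255:270],axis=(0,1)), "hous z",np.nanmedian(C[30:90,270:280],axis=(0,1)),"table",np.nanmedian(C[180:220,150:180],axis=(0,1)))
E
```

```text
bl [223.8 223. ] [ 537.7 -184.    10. ] depth: [ 537.8 -188.     0.7]
br [296.5 237.8] [ 613.5 -161.3   10. ] depth: [ 615.9 -164.6    0.9]
tr [352.4  18.8] [553.1  39.2  10. ] depth: [5.537e+02 4.230e+01 4.000e-01]
Ltop [260.6   0. ] [477.8  13.2  10. ] depth: [nan nan nan]
anvil fl [249.2 208. ] [ 552.6 -149.8   28. ] depth: [ 553.1 -152.5   20.2]
anvil fr [280.5 214.5] [ 582.5 -140.9   28. ] depth: [ 585.5 -146.3   10.7]
anvil bl [243.8 228.8] [ 557.7 -172.    28. ] depth: [ 559.9 -183.1    1.5]
anvil br [276.  235.2] [ 589.3 -162.5   28. ] depth: [ 594.6 -173.1    0.8]
jaw a [265.8 113.8] [525.3 -64.8  28. ] depth: [524.7 -65.3  11. ]
jaw b [301.2 123. ] [556.7 -56.3  28. ] depth: [556.7 -56.3  27.8]
jaw c [262.5 134.2] [531.1 -81.7  28. ] depth: [531.  -81.9  26.2]
jaw d [297.5 142.5] [562.3 -72.7  28. ] depth: [564.  -73.8  10.6]
hous bl [263.   97.4] [517.9 -54.1  44. ] depth: [516.5 -53.9  22.3]
hous br [313. 109.] [558.3 -41.9  44. ] depth: [560.4 -40.7  21.2]
hous tr [335.   14.4] [537.9  24.3  44. ] depth: [538.3  35.    9.2]
hous tl [280.    1.6] [497.6  11.3  44. ] depth: [497.3  11.9  41.8]
wheel l [287.4  57. ] [521.1 -19.3  50. ] depth: [519.  -13.8  11.7]
wheel r [307.  60.] [535.3 -13.8  50. ] depth: [535.3 -11.8  37.7]
wheel top [302.2  36.6] [523.9  -1.2  47. ] depth: [ 5.237e+02 -4.000e-01  4.350e+01]
wheel bot [294.4  78.4] [533.3 -29.5  47. ] depth: [533.3 -29.2  43.7]
79.05742809578814 209.45029204274246
br bl 79.1 16.62
tr br 209.5 106.76
anvil fr anvil fl 31.2 16.59
hous br hous bl 42.2 16.72
hous tr hous br 69.3 107.12
hous tl hous bl 68.5 107.28
hous tr hous tl 42.4 17.77
Ltop bl 206.0 106.92
bed z [ 558.55040531 -136.64459099   10.25505709] hous z [512.6627986  -24.99040608  43.90356818] table [ 4.71059985e+02 -1.94748848e+02  9.16903120e-02]
```

```bash
python3 - <<'E'
from h import *
import pickle
from scipy.optimize import least_squares
st,c=pickle.load(open("w1.pkl","rb"))
A=lambda x,y:(215+x/5,y/5); B=lambda x,y:(215+x/4,110+y/4)
L=[(B(35,452),(-105,40,10)),(B(326,511),(-105,-40,10)),(A(687,94),(105,-40,10)),
(A(240,487),(25,22,44)),(A(490,545),(25,-22,44)),(A(600,72),(95,-22,44)),(A(325,8),(95,22,44)),
(B(137,392),(-80,17,28)),(B(262,418),(-80,-17,28))]
def g2w(p,g):
    x,y,a=p; g=np.asarray(g,float); return np.array([x+np.cos(a)*g[0]-np.sin(a)*g[1],y+np.sin(a)*g[0]+np.cos(a)*g[1],g[2]])
fun=lambda p: np.concatenate([np.array(proj(c,g2w(p,g),st))-uv for uv,g in L])
r=least_squares(fun,[545,-73,1.86],x_scale=[1,1,.01],loss="soft_l1"); p=r.x
print(p,np.degrees(p[2])); print(fun(p).reshape(-1,2).round(1))
def w2g(w): 
    d=np.array(w[:2])-p[:2]; a=p[2]; return np.array([np.cos(a)*d[0]+np.sin(a)*d[1],-np.sin(a)*d[0]+np.cos(a)*d[1]])
for n,q,z in [("jaw a",B(203,15),28),("jaw b",B(345,52),28),("jaw c",B(190,97),28),("jaw d",B(330,130),28),("tip l",B(236,158),18),("tip r",B(266,162),18),("wheel top",A(436,183),47),("wheel bot",A(397,392),47),("wheel l",A(362,285),49.5),("wheel r",A(460,300),49.5)]:
    print(n,w2g(at_z(c,*q,z,st)).round(1))
np.save("gauge.npy",p)
for g in [(-51,0,10),(60,0,50)]: print(g,g2w(p,g))
C=cloud(c,st)
print("gear",at_d(c,222,330,st).round(1),"bush",at_d(c,103,272,st).round(1))
E
```

```text
[545.2406175  -72.30331854   1.86476343] 106.84307426105781
[[-0.5  0.2]
 [ 0.4  0.1]
 [ 0.4 -0.7]
 [-1.5  0.1]
 [ 0.7  0.5]
 [ 1.4 -0.3]
 [-0.5 -1.9]
 [-2.2  3.2]
 [ 0.5  3.5]]
jaw a [13.  16.9]
jaw b [ 12.  -15.6]
jaw c [-4.9 16.3]
jaw d [ -5.3 -16.2]
tip l [-17.3   3.3]
tip r [-16.7  -3.8]
wheel top [74.3 -0.2]
wheel bot [44.4 -1. ]
wheel l [57.8  7.8]
wheel r [59.  -7.5]
(-51, 0, 10) [ 560.01793973 -121.1155173    10.        ]
(60, 0, 50) [527.85553253 -14.87720235  50.        ]
gear [ 594.7 -306.    14.2] bush [ 447.4 -296.1   17.8]
```

Candidates in the side picture: teal (257,278) and green (240,313) are excluded by colour. Two are bare steel: large (331,291) and small (297,270). The small steel one fits, and I'll confirm it from the wrist camera. The gauge is the one at (291,193), not the vise-like device at (433,247).

```bash
python3 - <<'E'
from rig import bot
from h import *
import pickle
g=np.load("gauge.npy"); q=down(g[2]-np.pi/2)
bot.move_to([526,-497,150],q); bot.dwell(0.25)
st=bot.read_state(); c=bot.read_camera("wrist"); cv2.imwrite("pics/w2.png",c["image"]); pickle.dump((st,c),open("w2.pkl","wb"))
print(st["clock"],st["ee_pos"],proj(c,[510,-444,37],st))
E
```

```text
4.85 [ 526.56569307 -496.30182335  150.30692722] (np.float64(280.963254602894), np.float64(143.1943589030517))
```

View pics/w2.png

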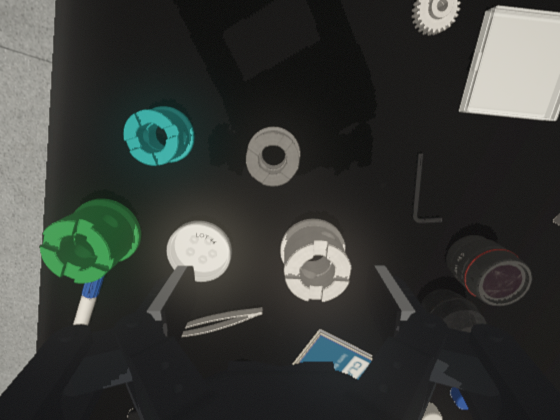

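```bash
python3 - <<'E'
from h import *
import pickle
st,c=pickle.load(open("w2.pkl","rb"))
im=c["image"].copy(); im=cv2.convertScaleAbs(im,alpha=1.3)
crop(im,230,110,320,200,6,"pics/w2a.png")
C=cloud(c,st)
# points of sample by height
m=np.zeros(C.shape[:2],bool); m[110:200,235:312]=1
P=C[m&np.isfinite(C[...,2])]; 
T=P[P[:,2]>33]; print("top",len(T),T[:,2].max(),np.median(T[:,2]),T.min(0),T.max(0),(T.min(0)+T.max(0))/2)
T=P[(P[:,2]>3)]; print("all",T.min(0),T.max(0),(T.min(0)+T.max(0))/2)
E
```

```text
top 1443 39.32155658002446 37.053621872420905 [ 485.71804623 -479.27739757   33.00518196] [ 528.18349465 -436.98666704   39.32155658] [ 506.95077044 -458.13203231   36.16336927]
all [ 483.08056592 -479.27739757    3.13185524] [ 530.53515925 -434.45432598   39.32155658] [ 506.80786258 -456.86586178   21.22670591]
```

View pics/w2a.png

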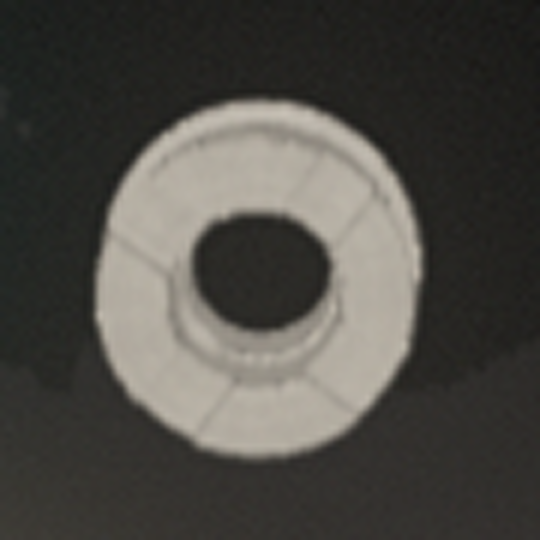

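```bash
python3 - <<'E'
from h import *
import pickle
st,c=pickle.load(open("w2.pkl","rb"))
for u,v in [(97,290),(415,290),(262,458),(262,127)]: print(at_z(c,230+u/6,110+v/6,37,st).round(1))
print(at_z(c,230+256/6,110+292/6,37,st))
C=cloud(c,st); P=C[110:200,235:312].reshape(-1,3); T=P[(P[:,2]>35)&(P[:,2]<39)]
(x,y),r=cv2.minEnclosingCircle(T[:,:2].astype(np.float32)); print(x,y,r)
E
```

```text
[ 487.  -463.3   37. ]
[ 527.3 -451.1   37. ]
[ 514.4 -478.9   37. ]
[ 501.9 -436.9   37. ]
[ 507.20770803 -457.47440273   37.        ]
506.9420471191406 -458.2175598144531 21.36605453491211
```

```bash
python3 - <<'E'
from rig import bot
from h import *
import pickle
g=np.load("gauge.npy"); q=down(g[2]-np.pi/2)
bot.move_gripper(66,30)
bot.move_to([507,-457.8,85],q)
h=bot.servo_line([507,-457.8,35.5],speed=80,until_force=8); print("contact",h)
bot.dwell(0.1); st=bot.read_state(); c=bot.read_camera("wrist"); cv2.imwrite("pics/w3.png",c["image"])
print(st["clock"],st["ee_pos"],st["ft_force"],st["grip_width"],bot.tip_reach)
E
```

```text
contact False
6.5083 [ 507.24559764 -458.04114216   36.19775151] [-0.15301957  0.18698347  0.2752437 ] 65.68244155585752 19.0
```

View pics/w3.png

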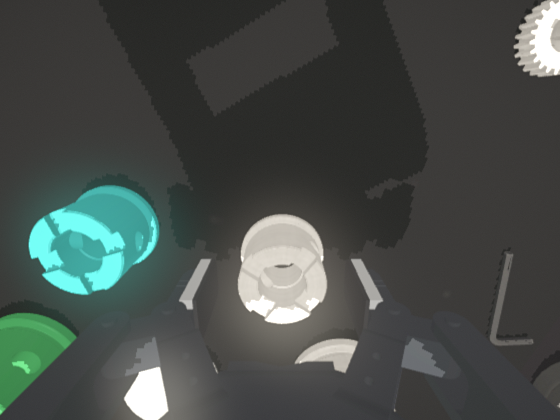

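```bash
python3 - <<'E'
from rig import bot
from h import *
bot.move_gripper(30,35)
s=bot.read_state(); print(s["clock"],s["grip_width"],s["ft_force"],s["ee_pos"])
bot.servo_line([507,-457.8,110],speed=120); bot.dwell(0.15)
s=bot.read_state(); c=bot.read_camera("wrist"); cv2.imwrite("pics/w4.png",c["image"]); print(s["clock"],s["grip_width"],s["ft_force"],s["ee_pos"])
E
```

```text
6.9 42.18650984317858 [-0.83551227  2.19827186  5.46586327] [ 507.33342838 -457.87595095   36.27369596]
7.825 41.842696060263414 [ 1.28097726 -0.90570941 -2.81380326] [ 506.69496582 -457.51633015  108.82977706]
```

View pics/w4.png

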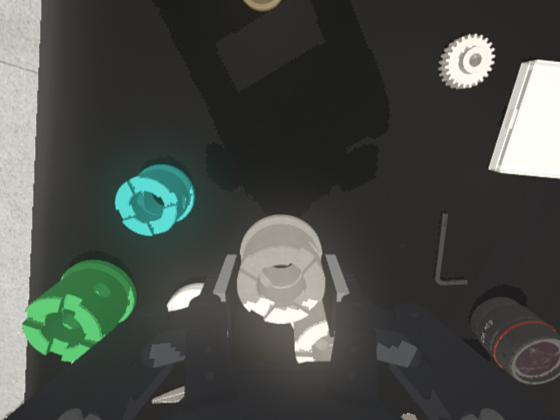

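```bash
python3 - <<'E'
from rig import bot
from h import *
g=np.load("gauge.npy"); q=down(g[2]-np.pi/2)
p=np.array([560.0,-121.1])
bot.move_to([*p,110],q); 
bot.servo_line([*p,60],speed=100); bot.dwell(0.2)
s=bot.read_state(); c=bot.read_camera("wrist"); cv2.imwrite("pics/w5.png",c["image"]); print(s["clock"],s["grip_width"],s["ft_force"],s["ee_pos"])
crop(c["image"],170,60,400,340,2,"pics/w5a.png")
import pickle; pickle.dump((s,c),open("w5.pkl","wb"))
c=bot.read_camera("side"); crop(c["image"],240,150,340,230,7,"pics/s5.png")
E
```

```text
10.0083 41.93554076878454 [-0.18411811 -0.30056199 -2.60867373] [ 560.33062359 -121.1955268    60.70217623]
```

View pics/w5a.png

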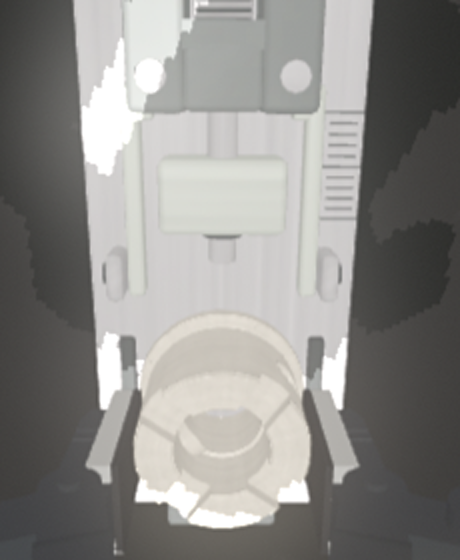

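View pics/s5.png

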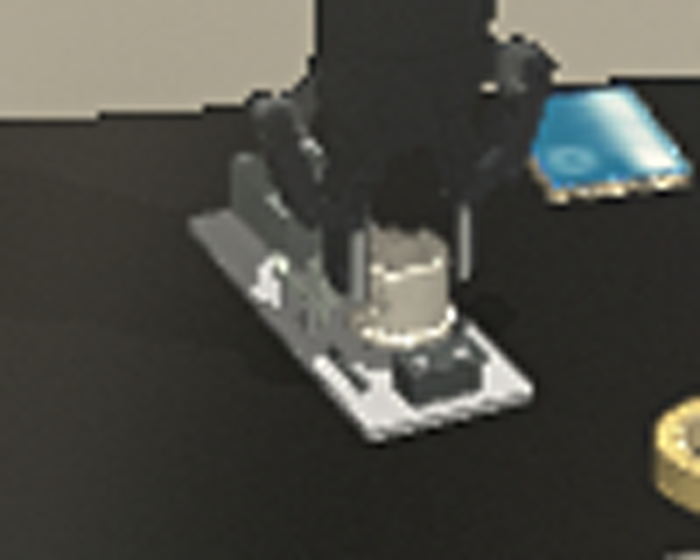

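```bash
python3 - <<'E'
from rig import bot
from h import *
g=np.load("gauge.npy")
p=np.array([560.0,-121.1])
h=bot.servo_line([*p,44.5],speed=25,until_force=4)
s=bot.read_state(); print(h,s["clock"],s["ft_force"],s["ee_pos"])
bot.dwell(0.1)
bot.move_gripper(62)
s=bot.read_state(); print(s["clock"],s["ft_force"],s["ee_pos"],s["grip_width"])
bot.servo_line([*p,100],speed=100); bot.dwell(0.15)
s=bot.read_state(); c=bot.read_camera("wrist"); print(s["clock"],s["ee_pos"]); cv2.imwrite("pics/w6.png",c["image"])
crop(c["image"],170,40,400,320,2,"pics/w6a.png")
import pickle; pickle.dump((s,c),open("w6.pkl","wb"))
E
```

```text
True 10.65 [-2.46469598 -0.59471553  6.64134754] [ 559.85669488 -121.11015929   46.24594804]
11.0833 [-0.45155604 -0.61987752  0.25391394] [ 559.37284087 -120.93159506   45.46462946] 62.071381596230076
11.925 [ 559.65887796 -120.98893485   99.2181458 ]
```

View pics/w6a.png

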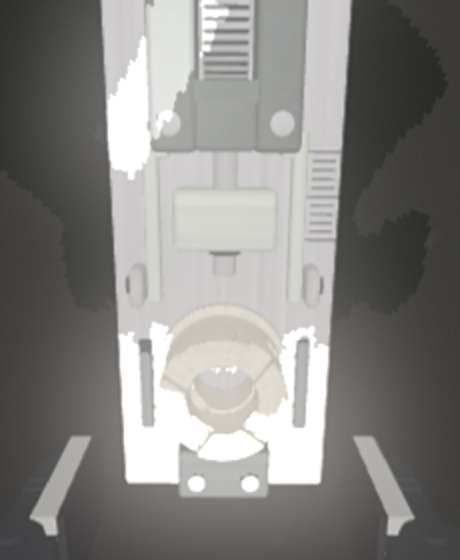

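```bash
cat >> h.py <<'E'
def w2g(g,P):
    P=np.atleast_2d(P).astype(float); d=P[:,:2]-g[:2]; a=g[2]
    return np.c_[np.cos(a)*d[:,0]+np.sin(a)*d[:,1],-np.sin(a)*d[:,0]+np.cos(a)*d[:,1],P[:,2]]
def g2w(g,p):
    x,y,a=g; p=np.asarray(p,float); return np.array([x+np.cos(a)*p[0]-np.sin(a)*p[1],y+np.sin(a)*p[0]+np.cos(a)*p[1],p[2]])
E
python3 - <<'E'
from h import *
import pickle
g=np.load("gauge.npy"); s,c=pickle.load(open("w6.pkl","rb"))
C=cloud(c,s); P=C[180:275,235:330].reshape(-1,3); P=P[np.isfinite(P[:,0])]; G=w2g(g,P)
T=G[(G[:,2]>44)&(abs(G[:,1])<30)&(G[:,0]<-15)]; print(len(T),np.median(T[:,2]),T.min(0),T.max(0))
(x,y),r=cv2.minEnclosingCircle(T[:,:2].astype(np.float32)); print(x,y,r)
A=np.c_[T[:,:2],np.ones(len(T))]; print("tilt",np.linalg.lstsq(A,T[:,2],rcond=None)[0])
E2=lambda x,y:(170+x/2,40+y/2)
for n,u,z in [("base l",E2(125,484),10),("base r",E2(322,483),10),("tip",E2(224,275),18),("jaw front",E2(224,248),28),("jaw back",E2(224,189),28),("anvil top front",E2(225,455),28),("house br",E2(299,150),44),("house bl",E2(153,150),44),("flange",E2(223,304),18),("wheelL",E2(200,30),50),("wheelR",E2(252,30),50)]:
    print(n,w2g(g,at_z(c,*u,z,s))[0].round(1))
E
```

```text
1704 47.28306284929725 [-72.38350795 -19.71775034  44.00118994] [-29.51183593  22.59391289  49.46459159]
-50.93260955810547 1.3298406600952148 21.46820068359375
tilt [-2.54798106e-03 -7.34917911e-04  4.69132524e+01]
base l [-105.2   41.    10. ]
base r [-104.6  -39.9   10. ]
tip [-16.    0.5  18. ]
jaw front [-4.8  0.5 28. ]
jaw back [14.1  0.6 28. ]
anvil top front [-81.6   0.   28. ]
house br [ 26.1 -20.9  44. ]
house bl [26.1 21.  44. ]
flange [-26.6   0.8  18. ]
wheelL [56.2  7.  50. ]
wheelR [56.2 -6.6 50. ]
```

```bash
python3 - <<'E'
from rig import bot
from h import *
import pickle
g=np.load("gauge.npy")
bot.move_gripper(0,20)
w=g2w(g,[68,0,90]); 
bot.servo_line(w,speed=120); bot.dwell(0.25)
s=bot.read_state(); c=bot.read_camera("wrist"); print(s["clock"],s["ee_pos"],s["ft_force"],s["grip_width"],w); cv2.imwrite("pics/w7.png",c["image"])
pickle.dump((s,c),open("w7.pkl","wb"))
C=cloud(c,s); L=(rot(s["tool_rot"]).T@(C.reshape(-1,3)-s["ee_pos"]).T).T.reshape(C.shape)
m=(abs(L[...,0])<40)&(abs(L[...,2])<25)&(L[...,1]>-30)&(L[...,1]<38)
for lo in range(-10,38,3):
    k=m&(L[...,1]>=lo)&(L[...,1]<lo+3)
    if k.sum(): print(lo,k.sum(),L[k].min(0).round(1),L[k].max(0).round(1))
E
```

```text
13.975 [525.6065266   -7.57889649  89.98258972] [ 0.55286416 -0.18031156 -0.31931596] -0.3501658951612819 [525.5375212   -7.22038686  90.        ]
-10 224 [-14.7 -10.    4.8] [12.6 -7.  10.8]
-7 209 [-14.6  -7.    4.9] [12.5 -4.  10.6]
-4 188 [-14.4  -4.    5. ] [12.3 -1.  10.6]
-1 166 [-14.5  -1.    4.9] [12.4  2.  10.4]
2 182 [-14.5   2.    4.8] [12.3  5.  10.8]
5 167 [-14.5   5.    5.2] [12.5  8.  10.5]
8 134 [-14.3   8.    4.9] [11.7 11.  10.5]
11 101 [-13.5  11.    5.1] [10.5 13.9 10.3]
14 18 [-7.5 14.1  9.1] [ 5.4 15.3  9.9]
```

View pics/w7.png

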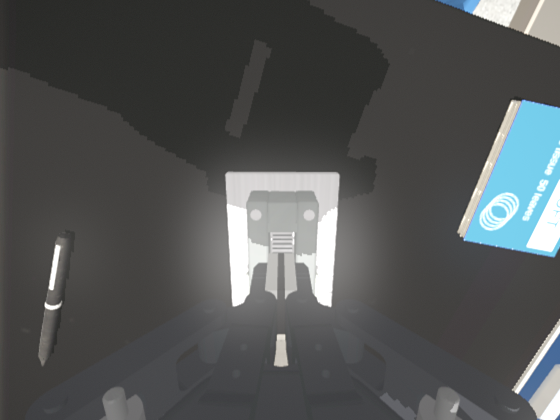

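```bash
python3 - <<'E'
from rig import bot
from h import *
g=np.load("gauge.npy")
bot.servo_line(g2w(g,[68,0,76]),speed=60); bot.dwell(0.1)
z0=np.mean([bot.read_state()["ft_force"] for _ in range(1)],axis=0)
h=bot.servo_line(g2w(g,[68,0,63]),speed=8,until_force=4)
s=bot.read_state(); print(h,s["clock"],z0,s["ft_force"],s["ee_pos"],w2g(g,s["ee_pos"]))
bot.dwell(0.1)
s=bot.read_state(); print(h,s["clock"],s["ft_force"],s["ee_pos"])
E
```

```text
True 15.4833 [-0.65504555 -0.15877606 -0.46739263] [-1.95846411  0.81377115  6.90515779] [525.54470691  -7.12452485  68.50589194] [[ 6.80896676e+01 -3.46536092e-02  6.85058919e+01]]
True 15.5833 [-0.12400636  0.25513098  5.53572092] [525.52726105  -7.14558061  68.56766938]
```

```bash
cat > stroke.py <<'E'
from rig import bot
from h import *
g=np.load("gauge.npy"); X=np.array([np.cos(g[2]),np.sin(g[2]),0])
def stroke(x0,x1,z,seg=3.0,target=8.0,fz0=-0.4,speed=12,stop_ft=None,verbose=True):
    "press already on; move in gauge x from x0 to x1 by segments, adjusting z by force"
    x=x0; d=np.sign(x1-x0)
    while abs(x1-x)>1e-6:
        x=x+d*min(seg,abs(x1-x))
        hit=bot.servo_line(g2w(g,[x,0,z]),speed=speed,until_force=5)
        F=np.array([bot.read_state()["ft_force"]]); 
        bot.dwell(0.03); F=np.vstack([F,bot.read_state()["ft_force"]]).mean(0)
        fz=F[2]-fz0; ft=F@X
        if verbose: print(f"x {x:.1f} z {z:.2f} fz {fz:.1f} ft {ft:.1f} hit {hit}")
        if fz>11: z+=0.4
        else: z+=np.clip((fz-target)/10,-0.25,0.25)
        if fz<2: print("lost"); 
        if stop_ft and ft>stop_ft: print("stop ft"); break
    return x,z
E
python3 - <<'E'
from stroke import *
print(stroke(68,62,68.4)); s=bot.read_state(); print(s["clock"],w2g(g,s["ee_pos"]))
E
```

```text
x 65.0 z 68.40 fz 6.6 ft 1.7 hit False
x 62.0 z 68.26 fz 6.2 ft 1.9 hit False
(np.float64(62.0), np.float64(68.07942840475147))
16.4667 [[ 6.20320042e+01 -5.30309987e-02  6.85518948e+01]]
```

```bash
python3 - <<'E'
from stroke import *
import pickle
print(stroke(62,50,68.1)); s=bot.read_state(); print(s["clock"],w2g(g,s["ee_pos"]))
bot.servo_line(g2w(g,[50,0,74]),speed=60)
bot.servo_line(g2w(g,[20,0,105]),speed=120); bot.dwell(0.15)
s=bot.read_state(); c=bot.read_camera("wrist"); print(s["clock"],s["ft_force"]); pickle.dump((s,c),open("w8.pkl","wb"));cv2.imwrite("pics/w8.png",c["image"])
E
```

```text
x 59.0 z 68.10 fz 6.7 ft 1.5 hit False
x 56.0 z 67.97 fz 7.9 ft 1.3 hit False
x 53.0 z 67.96 fz 7.1 ft 1.4 hit False
x 50.0 z 67.87 fz 5.3 ft 1.0 hit False
(np.float64(50.0), np.float64(67.61595034960801))
18.2 [[ 4.99923803e+01 -4.73870082e-02  6.80593293e+01]]
19.1083 [ 0.32742338 -1.08142098 -0.21731198]
```

View pics/w8.png

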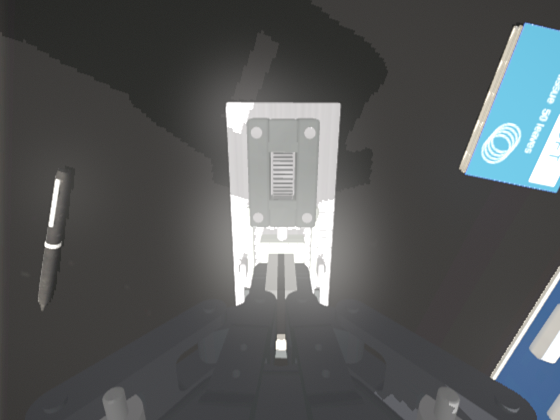

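```bash
python3 - <<'E'
from h import *
import pickle
s,c=pickle.load(open("w8.pkl","rb")); im=cv2.convertScaleAbs(c["image"],alpha=0.75)
crop(im,220,130,345,300,4,"pics/w8a.png")
E
```

```text
(no output)
```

View pics/w8a.png

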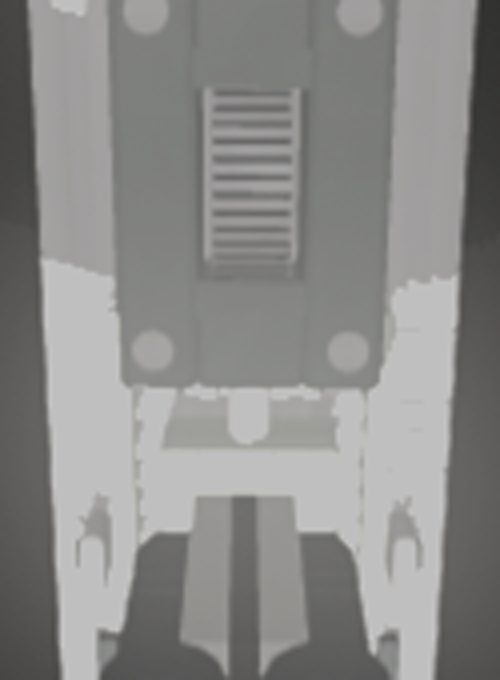

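```bash
python3 - <<'E'
from h import *
import pickle
g=np.load("gauge.npy"); s,c=pickle.load(open("w8.pkl","rb"))
E2=lambda x,y:(220+x/4,130+y/4)
for n,u,z in [("jawback",E2(250,448),28),("house",E2(250,387),44),("slot bot",E2(250,280),44),("slot top",E2(250,90),44),("wheel L",E2(205,180),50),("wheel R",E2(298,180),50)]: print(n,w2g(g,at_z(c,*u,z,s))[0].round(1))
E
```

```text
jawback [ 8.1  0.1 28. ]
house [26.5  0.2 44. ]
slot bot [45.1  0.2 44. ]
slot top [75.5  0.3 44. ]
wheel L [62.7  7.1 50. ]
wheel R [62.7 -7.  50. ]
```

```bash
cat >> stroke.py <<'E'
def land(x,z=72,thr=4):
    bot.servo_line(g2w(g,[x,0,80]),speed=150); bot.servo_line(g2w(g,[x,0,z]),speed=60); bot.dwell(0.1)
    F0=bot.read_state()["ft_force"]; h=bot.servo_line(g2w(g,[x,0,65]),speed=8,until_force=thr); bot.dwell(0.05)
    s=bot.read_state(); print("land",h,s["clock"],F0.round(1),s["ft_force"].round(1),w2g(g,s["ee_pos"])[0].round(2)); return F0
E
python3 - <<'E'
from stroke import *
F0=land(69)
x,z=stroke(69,53,68.3,fz0=F0[2],target=7.5); print(bot.read_state()["clock"],F0@X)
bot.servo_line(g2w(g,[x,0,75]),speed=60)
E
```

```text
land True 20.65 [0.5 0.2 0.5] [-0.7  0.1  5.9] [69.07 -0.07 68.54]
x 66.0 z 68.30 fz 5.4 ft 1.6 hit False
x 63.0 z 68.09 fz 6.1 ft 1.2 hit False
x 60.0 z 67.95 fz 6.8 ft 1.9 hit False
x 57.0 z 67.88 fz 6.5 ft 0.8 hit False
x 54.0 z 67.78 fz 7.1 ft 1.4 hit False
x 53.0 z 67.74 fz 6.6 ft 1.3 hit False
23.1083 0.014839150437624569
```

```bash
python3 - <<'E'
from stroke import *
import pickle
F0=land(69)
x,z=stroke(69,58,68.0,fz0=F0[2],target=8,seg=2.5); print(bot.read_state()["clock"],F0@X)
bot.servo_line(g2w(g,[x,0,75]),speed=60)
bot.servo_line(g2w(g,[-40,0,120]),speed=150); bot.dwell(0.15)
s=bot.read_state(); c=bot.read_camera("wrist"); pickle.dump((s,c),open("w9.pkl","wb")); crop(c["image"],170,60,400,300,3,"pics/w9.png"); print(s["clock"])
E
```

```text
land True 24.6167 [0.9 0.2 0.4] [-1.2  0.2  5.8] [69.05 -0.11 68.56]
x 66.5 z 68.00 fz 7.6 ft 1.4 hit False
x 64.0 z 67.96 fz 6.7 ft 2.6 hit False
x 61.5 z 67.82 fz 7.9 ft 1.9 hit False
x 59.0 z 67.81 fz 7.6 ft 2.5 hit False
x 58.0 z 67.78 fz 7.4 ft 2.6 hit False
26.475 -0.03379454938804055
27.7583
```

View pics/w9.png

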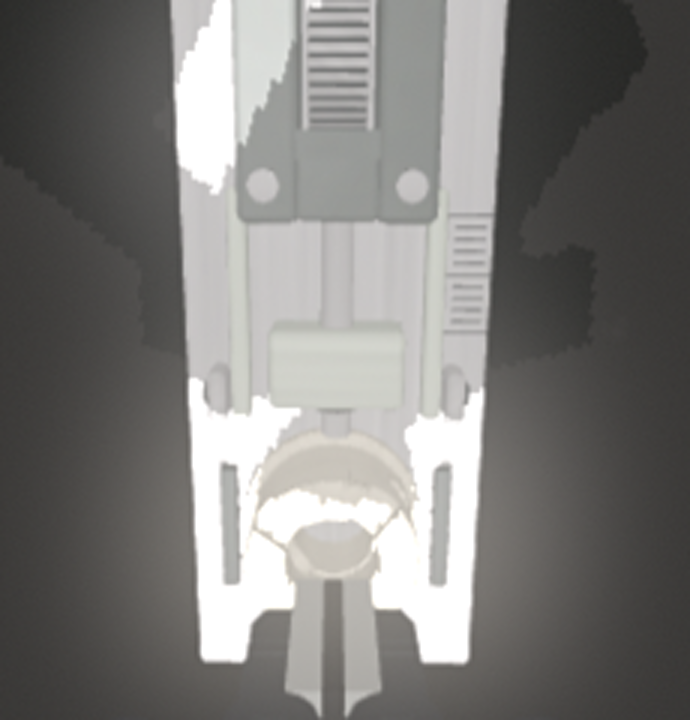

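```bash
python3 - <<'E'
from h import *
import pickle
g=np.load("gauge.npy"); s,c=pickle.load(open("w9.pkl","rb"))
E2=lambda x,y:(170+x/3,60+y/3)
for n,u,z in [("jawback",E2(337,323),28),("jawfront top",E2(337,364),28),("jawfront bot",E2(337,407),12),("house",E2(338,221),44),("tip end",E2(337,433),19),("flange",E2(337,431),18),("base",E2(225,662),10),("fence end",E2(230,584),14)]: print(n,w2g(g,at_z(c,*u,z,s))[0].round(1))
C=cloud(c,s); P=C[150:270,235:330].reshape(-1,3); P=P[np.isfinite(P[:,0])]; G=w2g(g,P)
T=G[(G[:,2]>44)&(G[:,2]<50)&(abs(G[:,1])<30)&(G[:,0]<-15)]; print(len(T),T.min(0),T.max(0))
J=G[(G[:,2]>26)&(G[:,2]<30)&(abs(G[:,1])<14)&(G[:,0]>-25)]; print("jaw top",len(J),J.min(0),J.max(0))
E
```

```text
jawback [ 0.6  0.1 28. ]
jawfront top [-9.5  0.1 28. ]
jawfront bot [-25.1   0.   12. ]
house [25.9  0.  44. ]
tip end [-30.2   0.   19. ]
flange [-30.   0.  18.]
base [-105.    33.4   10. ]
fence end [-77.   30.4  14. ]
1017 [-66.56990238 -19.45668518  44.00549398] [-32.46196174  22.24596529  49.30439552]
jaw top 977 [-20.27709812 -13.93331687  26.04342932] [ 2.99992391 13.84960051 29.9982019 ]
```

```bash
python3 - <<'E'
from stroke import *
import pickle
F0=land(67)
x,z=stroke(67,57,67.9,fz0=F0[2],target=8.5,seg=2); print(bot.read_state()["clock"],F0@X)
bot.servo_line(g2w(g,[x,0,75]),speed=60)
bot.servo_line(g2w(g,[-40,0,120]),speed=150); bot.dwell(0.15)
s=bot.read_state(); c=bot.read_camera("wrist"); pickle.dump((s,c),open("w10.pkl","wb")); crop(c["image"],170,60,400,300,3,"pics/w10.png"); print(s["clock"])
C=cloud(c,s); P=C[150:270,235:330].reshape(-1,3); P=P[np.isfinite(P[:,0])]; G=w2g(g,P)
T=G[(G[:,2]>44)&(G[:,2]<50)&(abs(G[:,1])<30)&(G[:,0]<-15)]; print(len(T),T.min(0),T.max(0))
E
```

```text
land True 29.6833 [-0.6  0.5 -0.7] [-1.1  1.1  6.4] [67.08 -0.09 68.64]
x 65.0 z 67.90 fz 8.6 ft 1.5 hit False
x 63.0 z 67.91 fz 8.6 ft 2.0 hit False
x 61.0 z 67.93 fz 8.2 ft 2.0 hit False
x 59.0 z 67.90 fz 9.0 ft 2.9 hit False
x 57.0 z 67.95 fz 8.8 ft 2.9 hit False
31.45 0.6842979850552269
32.7333
1006 [-67.14767788 -19.47898424  44.00110418] [-34.63852896  23.05158491  49.2850751 ]
```

View pics/w10.png

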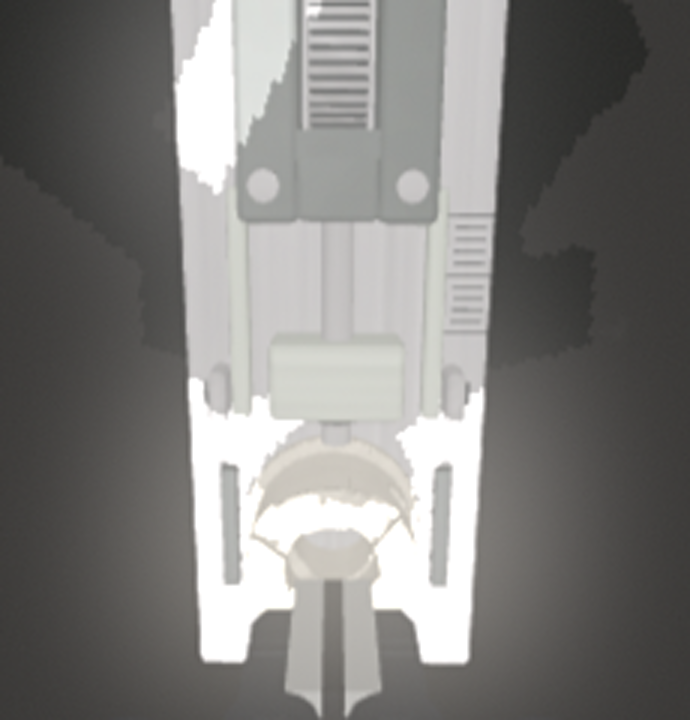

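```bash
python3 - <<'E'
from h import *
import pickle
g=np.load("gauge.npy"); s,c=pickle.load(open("w9.pkl","rb")); s2,c2=pickle.load(open("w10.pkl","rb"))
a=cv2.cvtColor(c["image"],cv2.COLOR_BGR2GRAY).astype(np.float32); b=cv2.cvtColor(c2["image"],cv2.COLOR_BGR2GRAY).astype(np.float32)
u8=lambda m:cv2.resize(m,None,fx=8,fy=8,interpolation=cv2.INTER_CUBIC)
def sh(u0,v0,u1,v1,pad=8):
    t=u8(a[v0:v1,u0:u1]); w=u8(b[v0-pad:v1+pad,u0-2:u1+2]); r=cv2.matchTemplate(w,t,cv2.TM_CCOEFF_NORMED); _,m,_,l=cv2.minMaxLoc(r); return l[0]/8-2,l[1]/8-pad,m
for n,bx in [("housing",(246,110,318,137)),("jaw back",(258,163,306,173)),("jaw front",(262,190,302,199)),("flange L",(262,198,276,214)),("flange R",(289,198,302,214)),("flange mid",(264,200,300,212))]: print(n,sh(*bx))
for v,z in [(170,28),(195,14),(205,18)]:
    d=w2g(g,at_z(c,282,v+1,z,s))[0]-w2g(g,at_z(c,282,v,z,s))[0]; print(v,z,"mm/px",d[0])
print(s["ee_pos"],s2["ee_pos"])
# profile along the axis
for im in (a,b): print(im[160:212,281:284].mean(1).astype(int))
E
```

```text
housing (0.125, 0.0, 0.996526837348938)
jaw back (0.125, 4.375, 0.9817451238632202)
jaw front (0.25, 4.0, 0.9806416630744934)
flange L (1.375, 2.25, 0.928817868232727)
flange R (-0.125, 2.625, 0.9544783234596252)
flange mid (0.375, 2.75, 0.9141297340393066)
170 28 mm/px -0.7392230950426224
195 14 mm/px -0.8308052229770375
205 18 mm/px -0.8344611538629074
[ 556.57092034 -109.82201998  119.59626396] [ 556.58793209 -109.84853317  119.61497723]
[191 191 191 191 191 192 192 192 192 188 192 200 205 208 211 211 210 207
 206 205 206 207 208 208 208 207 207 208 208 207 206 205 206 207 207 201
 170 167 190 197 197 196 197 197 197 200 210 213 203 196 196 196]
[195 195 195 195 195 196 195 196 196 196 196 196 196 194 193 202 208 211
 214 215 215 213 210 209 210 211 212 212 212 211 211 212 212 212 211 209
 210 210 211 206 176 167 192 201 201 200 200 200 205 214 210 202]
```

The jaw advanced about 3.3 mm and the sample only 2.2 mm before it stopped at the anvil, so the tip is pressed in about 1.1 mm (roughly 4.6 N). I'll take one last overview, then hand in.

```bash
python3 - <<'E'
from rig import bot
from h import *
c=bot.read_camera("side"); crop(c["image"],225,150,365,260,5,"pics/s11.png"); s=bot.read_state(); print(s["clock"],s["ft_force"],s["qvel"].round(3))
bot.finish_job()
E
```

```text
32.8333 [ 0.07243128 -0.44185251 -0.28927711] [-0.002 -0.    -0.004 -0.     0.001  0.   ]
the job is handed in; nothing more can be done
```

View pics/s11.png

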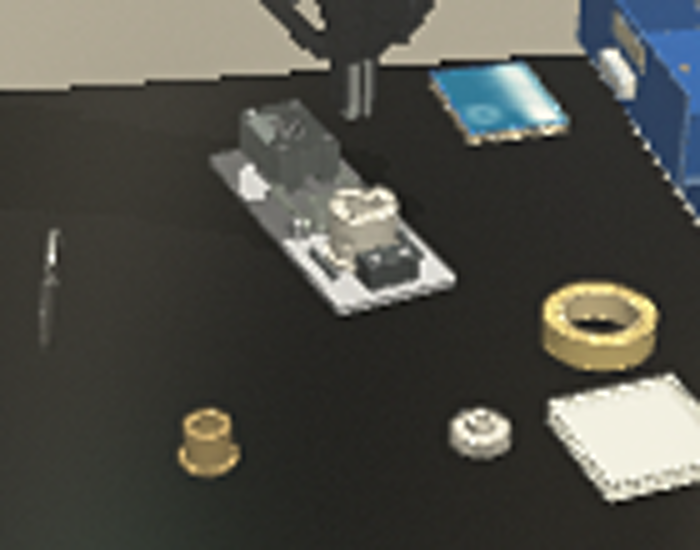

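The job is handed in at about 33 s on the clock. I set the small bare-steel sample down in the nest, let go of it, and rolled the thumbwheel in four strokes until the jaw held it.

- **Placing:** after release, the sample measured about x = -51 mm, y = +1 mm in the gauge's frame. It stood upright with the jaw still clear.
- **Wheel force:** during the strokes the wrist read about 5 to 9 N on the wheel. The drag at the rim rose from about 1.5 to 2.9 N at the end.
- **Hold:** in the last stroke the jaw moved about 3.3 mm and the sample about 2.2 mm before stopping, about where it should meet the anvil. The tip is therefore pressed in about 1.1 ± 0.3 mm, or roughly 4.6 N. That force is inferred from pictures, because nothing measured it directly.
- **Final picture:** the sample stands upright at the anvil with the gripper well clear. The bushing and the gear appear where they were.

One reading disagreed slightly: before the last stroke the jaw had moved about 13.5 mm, against 15 mm expected from the wheel travel. That fits a little slip or the 1 mm picture error. I set the final stroke from the picture rather than from the wheel count.

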